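Open the safety-capped bottle

TASK

Take the spring-loaded safety cap off the bottle in the clamp holder: press it slowly straight down until you feel it land, keep it pressed while you turn it about a fifth of a turn anticlockwise, then lift it off and put it mouth down in the steel tray, setting it down rather than dropping it. Do not force the cap: press it only as hard as its spring needs, and do not wrench or pull it while it is still locked. Leave the other things on the bench where they are.

Things in the scene. Friction and masses are not known exactly. Their poses are not given: they have to be found in the camera images.
- cap: Black round safety cap, knurled skirt, 50 mm outside diameter, 32 mm high, about 50 g, locked on the bottle at the start. Origin at the centre of its open mouth (underside), z up; grip it anywhere round the skirt. Two inner lugs on its x axis hook under lugs of the neck, locked by teeth. It is spoiled if it bears on the bottle too hard: over 12 N on the landing rim (besides the spring), over 15 N on a locked tooth, or 40 N in all.
- cap_top (a point): Centre of the cap's closed flat top, 32 mm above its mouth. A spring pushes the cap up with 6 N when locked and 0.25 N more per mm pressed. It can turn once pressed 2.5 to 14.5 mm, and lands on a hard rim 1.8 mm deeper, at 4.3 to 16.3 mm; this depth is hidden and differs from bottle to bottle, so stop on force: press at about 5 mm/s, 11 to 13 N of push always means it has landed.
- neck (a point): Point on the bottle axis, 110 mm above the bottle's origin, where the mouth of the locked cap is. Kept pressed, the cap turns anticlockwise seen from above with little torque (clockwise is blocked). From 50 to 125 degrees (aim for 70) it is free, and the spring raises it to 4 mm above the locked height. The neck under the cap reaches up to 24 mm above this point, its spring plunger 32 mm.
- bottle: Amber bottle held fast (it neither moves nor turns) in a bench holder: base plate 90 x 90 x 12 mm, collar 77 mm across up to 38 mm, bottle body 68 mm across up to 70 mm, sloping in to a neck at 85 mm. Origin at the centre of the base plate's underside, z up the bottle axis. The top of the locked cap is 142 mm above the origin; its x axis then lies along the bottle's.
- tray: Open steel tray, 120 x 100 x 14 mm outside (long side along its x), walls and floor 4 mm thick, loose, 0.35 kg. Origin at the centre of its underside. The cap belongs flat on its floor.
- tape_roll: Bystander: roll of tape lying flat, 68 mm across, 19 mm high; origin under its centre.
- brass_coupling: Bystander: stepped brass fitting, 22 mm across, 25 mm high, standing; origin under its centre.
- thumb_nut: Bystander: pale thumb nut, 26 mm across, 17 mm high; origin under its centre.
- fixture_block: Bystander: pale block with two studs, 25 x 40 x 21 mm; origin under its centre.
There are look-alikes about, which are no part of the job. There is more than one size of the cap; the one meant has the size given above.

How it is judged (in metres and radians):
On the way, in this order (a step that is already met when the one before it is completed fails the run):
1. the cap is pressed down on the bottle, still unturned, by the gripper (horizontal distance between cap and bottle below 0.008 m and z of cap in the frame of bottle below 0.1075 m and angle between the x axis of cap and the x axis of bottle, either way round below 0.4 rad and contact force between the fingers and cap above 1 N), for 0.1 s.
2. the cap is turned free (50 degrees or more) while on the neck (horizontal distance between cap and bottle below 0.008 m and z of cap in the frame of bottle below 0.118 m and angle between the x axis of cap and the x axis of bottle, either way round above 0.87 rad), for 0.1 s.
3. the cap is lifted off the neck (height (world z) of cap above 0.147 m and contact force between cap and bottle below 0.1 N), for 0.1 s.
4. the cap is set mouth down on the tray floor while still held (x of cap in the frame of tray between -0.032 and 0.032 m and y of cap in the frame of tray between -0.022 and 0.022 m and z of cap in the frame of tray between 0 and 0.009 m and angle between cap's own z axis and vertical below 0.12 rad and contact force between the fingers and cap above 0.5 N), for 0.1 s.
At the end, for the whole second after the job is handed in: the cap stands mouth down on the tray floor (within 32 mm of the tray centre along its length and 22 mm across, tilted less than 7 degrees), at rest and released (x of cap in the frame of tray between -0.032 and 0.032 m and y of cap in the frame of tray between -0.022 and 0.022 m and z of cap in the frame of tray between 0 and 0.009 m and angle between cap's own z axis and vertical below 0.12 rad and linear speed of cap below 0.02 m/s and angular speed of cap below 0.2 rad/s and angle between tray's own z axis and vertical below 0.06 rad); the robot touches nothing.
It fails at once if the cap is pressed on its landing rim with more than 12 N (contact force between cap and catch_c2 above 12 N).
It fails at once if the cap is pulled or wrenched against the bottle with more than 40 N in all (contact force between cap and bottle above 40 N).
It fails at once if the cap is wrenched against the locking teeth with more than 15 N (contact force between cap and catch_c0 above 15 N or contact force between cap and catch_c1 above 15 N).
It fails at once if a bystander (tape roll, coupling, thumb nut or block) is moved by more than 30 mm (distance of any of tape_roll, brass_coupling, thumb_nut, fixture_block from where it was at the start of the episode above 0.03 m).
It also fails if it takes over 72 s, if anything falls off the work surface, if the arm or the gripper's body presses on something with over 40 N, if the wrist force passes 120 N, or if a joint passes its speed limit or range.

ROBOT

A 6-joint arm with a two-finger parallel gripper is mounted at the origin on a cart in front of the work surface, level with it; the furniture and walls round the work are solid. World frame = base frame: x ahead of the robot, y to its left, z up, the work surface at z = 0. Lengths are in m, angles in degrees, forces in N, time in s.
With the tool pointing down it reaches from about 0.4 to 0.825 m from the base axis. Payload 7 kg.
Tool frame: the origin (TCP) lies midway between the tips of the shut fingers; the grasp point (between the pads) lies 19 mm behind it (ctrl.hold_point_z is the distance from the TCP to the grasp point, in m); z points along the fingers, y is the line along which they close (so a half turn about z gives the same grasp; the last joint's range is limited). The gripper opens to 88 mm and grips with 3 to 60 N. Pads are 19 mm wide; open, the fingers measure 130 mm over their backs; the gripper's body (78 mm by 193 mm) begins 47 mm behind the grasp point.
Start: joints at [91.049, 20.546, 0.682, 0, -70.136, -16.507], TCP at [0.18, 0.651, 0.227] pointing down, gripper open.
Joint ranges: [-176.03, 176.03], [-82.01, 121.73], [-58.28, 71.71], [-173.87, 95.51], [-174.79, -0.11], [-173.66, 173.66]. Speed limits (degrees/s): [136.94, 136.94, 172.46, 180, 180, 180].

INTERFACE

Orientations are given as [roll, pitch, yaw] about the fixed x, y, z axes, in that order (R = Rz(yaw) Ry(pitch) Rx(roll)).
In Python, from plant import ctrl gives the robot as it stands.
- The arm moves only by the tool apply_moves, never from a script. Its argument "deltas" is a list of rows, each an object with "fingers": the finger opening in mm, from 0 to 87.6; "delta_pos": the shift along the tool's x, y, z in mm, a list of three; "angular": the turn, a rotation vector about the tool's x, y, z in degrees, a list of three. A call has 1 to 10 rows; each row is the pose to reach, as a shift and turn from the pose commanded when the call began, along the tool's axes at that moment; what a row does not reach only later rows make up. A row lasts 1/10 s, in which the tool goes at most 50 mm and 8.59 degrees, less where a joint would pass 70% of its speed; a pose out of reach is approached as far as the arm can. A call with a gripper value outside its range is refused whole. The fingers move at their own pace and stop on an object; the grip force is fixed at half the most. Time passes only in rows, so rows that repeat a pose let the fingers close. It gives the time, the measured TCP pose, the force, the opening and the grip force at its end, in the units of the state.
- ctrl.get_obs(): the state, without advancing time (a new reading comes with each control period).
- ctrl.snapshot(name): name is "side" or "top" or "wrist"; returns the picture (400x640x3 uint8, red, green, blue); there is no depth.
- ctrl.camera_params(name): a dict with "fx", "fy", "cx", "cy" (pixels), "dist_coeffs" ([k1, k2, p1, p2, k3] as OpenCV has them; the pictures are not rectified), "cam_to_world" (4x4, takes a point from camera to world coordinates); the wrist camera has in their place "mount" (4x4, takes a point from camera to tool coordinates, whose origin is the TCP and whose axes are the flange's). Camera axes: x right, y up, looking along -z (the intrinsics and any distortion apply to the point x, -y, -z); pixel columns grow to the right and rows downward; lengths in m; the calibration is good to about 2 mm. A picture is of the moment at which its call begins: read the wrist's pose just before it. camera_params takes no time and is no camera call.
- ctrl.close_job(): hands the job in; it is judged then, once.
The state is a dict: "clock": time; "joint_pos": joint angles; "qvel": joint speeds; "tau": joint torques, N m; "tool_pos": TCP position; "orientation": TCP orientation; "force": force on the tool from outside, world axes, zero at the start; "moment": the same for the moment, N m; "opening": finger opening in m; "gripper_force": force on a finger pad.
Only numpy, scipy, OpenCV 4.12 (cv2) and the standard library are available. Lean on these libraries where they do the work, as an engineer would, in place of code of your own. Each camera call takes 0.05 s, during which the arm holds its last target. There are 200 camera calls.

## Working session

There is one attempt and no reset: what is moved stays moved. The work goes in short steps, Python scripts to look and compute and a tool call to move; the robot and the scene stay as the last step left them, time stands still between calls to the robot, and variables do not carry over. Pictures are saved under pics/ and viewed, at most 10 in all, crops included, and the job is handed in when it is done.

Besides the shell and the picture viewer there is one more tool, called after "Call:" as name(argument=value, ...) on one line, values as JSON. apply_moves: Moves the arm, as the interface text tells. Its arguments: {"type":"object","properties":{"deltas":{"type":"array"}},"required":["deltas"]}

```bash
mkdir -p pics; ls; python3 - <<'E'
from plant import ctrl
import cv2
o=ctrl.get_obs();print(o, ctrl.hold_point_z)
for n in("side","top","wrist"):
    cv2.imwrite(f"pics/{n}0.png",ctrl.snapshot(n)[:,:,::-1]);print(n,ctrl.camera_params(n))
E
```

```text
pics
{'clock': 0.0, 'joint_pos': array([ 9.10501785e+01,  2.05906982e+01,  6.33305521e-01, -1.89554764e-02,
       -7.01324997e+01, -1.65087568e+01]), 'qvel': array([ 0.19283482, -0.01597798,  0.01541097,  0.03409958, -0.04635187,
       -0.02714028]), 'tau': array([-9.13362837e-04, -5.82715023e+01,  2.93074107e+01,  6.99759588e+00,
        7.00330449e-03, -1.49781799e-04]), 'tool_pos': array([0.17979703, 0.65012557, 0.22563108]), 'orientation': array([ 1.79908749e+02, -8.46160553e-03, -1.54650275e+01]), 'force': array([ 1.36927139,  0.26231242, -0.00698028]), 'moment': array([ 0.00942317,  0.00905059, -0.00360828]), 'gripper_force': 0.0, 'opening': 0.08763827540558969} 0.0188
side {'fx': 412.7693831023131, 'fy': 412.7693831023131, 'cx': 322.9907631139455, 'cy': 202.18868556101125, 'dist_coeffs': array([-0.10944569,  0.        ,  0.        ,  0.        ,  0.        ]), 'cam_to_world': array([[-0.81160779, -0.38234575,  0.44170637,  0.81721776],
       [ 0.58391167, -0.50704935,  0.63399378,  0.55625598],
       [-0.0184379 ,  0.7724718 ,  0.63478135,  0.6262709 ],
       [ 0.        
[... 346 characters left out ...]
-0.00700753,  0.00131068],
       [-0.00842428,  0.11996375,  0.99274253,  0.97227041],
       [ 0.        ,  0.        ,  0.        ,  1.        ]])}
wrist {'fx': 276.36273122733326, 'fy': 276.36273122733326, 'cx': 315.2792945296205, 'cy': 197.90660884793576, 'dist_coeffs': array([-0.02718835,  0.        ,  0.        ,  0.        ,  0.        ]), 'mount': array([[ 8.51625041e-04,  9.65190250e-01,  2.61547426e-01,
         7.11792447e-02],
       [ 9.99999221e-01, -1.06076531e-03,  6.58450202e-04,
        -4.26459498e-04],
       [ 9.12970151e-04,  2.61546662e-01, -9.65190401e-01,
        -1.56918308e-01],
       [ 0.00000000e+00,  0.00000000e+00,  0.00000000e+00,
         1.00000000e+00]])}
```

View pics/top0.png

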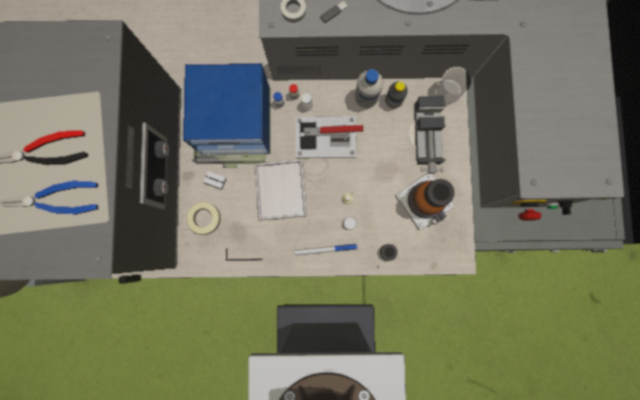

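View pics/side0.png

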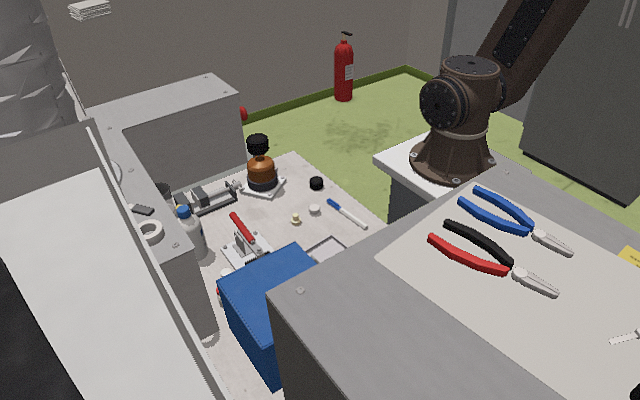

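The top view shows the bench. The bottle with its cap is at about (435,193) on its square plate, and the tray is at (281,190). The tape is at (203,218), the nut and coupling near (349,210), and the small look-alike cap at (388,252). The side view shows the cap at (258,143).

```bash
cat > h.py <<'E'
import numpy as np,cv2
from plant import ctrl
def ray(n,uv,obs=None):
    p=ctrl.camera_params(n)
    K=np.array([[p['fx'],0,p['cx']],[0,p['fy'],p['cy']],[0,0,1]])
    q=cv2.undistortPoints(np.array(uv,float).reshape(-1,1,2),K,p['dist_coeffs'])[:,0]
    d=np.c_[q[:,0],-q[:,1],-np.ones(len(q))]
    if n=='wrist':
        from scipy.spatial.transform import Rotation as R
        T=np.eye(4);T[:3,:3]=R.from_euler('xyz',obs['orientation'],degrees=True).as_matrix();T[:3,3]=obs['tool_pos'];M=T@p['mount']
    else:M=p['cam_to_world']
    return M[:3,3],d@M[:3,:3].T
def onz(n,uv,z,obs=None):
    o,d=ray(n,uv,obs);return o+d*((z-o[2])/d[:,2])[:,None]
def cross(n1,uv1,n2,uv2):
    (a,d),(b,e)=ray(n1,[uv1]),ray(n2,[uv2]);A=np.c_[d[0],-e[0]];s=np.linalg.lstsq(A,b-a,rcond=None)[0]
    return a+s[0]*d[0],b+s[1]*e[0]
E
python3 - <<'E'
from h import *
im=cv2.imread('pics/top0.png');si=cv2.imread('pics/side0.png')
r=lambda a:cv2.resize(a,(400,400),interpolation=cv2.INTER_CUBIC)
cv2.imwrite('pics/c1.png',np.hstack([r(im[150:230,390:470]),r(im[150:230,241:321])]))
for n,uv,z in[('cap',(439,192),.142),('bottom plate',(425,200),.012),('tray',(281,190),.014),('smallcap',(388,252),.03),('cabR nearcorner',(520,200),.142),('cabR foot',(474,245),0),('block',(214,180),.02),('tape',(203,218),.019)]:print(n,onz('top',[uv],z)[0].round(3))
print('cap x',cross('top',(439,192),'side',(258,139)))
print('bluebox',cross('top',(268,152),'side',(316,246)))
print('pliers cab corner?',cross('top',(180,265),'side',(300,290)))
E
```

```text
cap [ 0.463 -0.211  0.142]
bottom plate [ 0.464 -0.214  0.012]
tray [0.489 0.088 0.014]
smallcap [ 0.356 -0.131  0.03 ]
cabR nearcorner [ 0.447 -0.357  0.142]
cabR foot [ 0.369 -0.316  0.   ]
block [0.511 0.229 0.02 ]
tape [0.431 0.251 0.019]
cap x (array([ 0.46392921, -0.21227969,  0.13739993]), array([ 0.46226053, -0.21118924,  0.13690021]))
bluebox (array([0.55110144, 0.10570171, 0.10066919]), array([0.53177383, 0.12142429, 0.09817019]))
pliers cab corner? (array([0.33627861, 0.26837008, 0.10991349]), array([0.5999917 , 0.17065231, 0.0743895 ]))
```

View pics/c1.png

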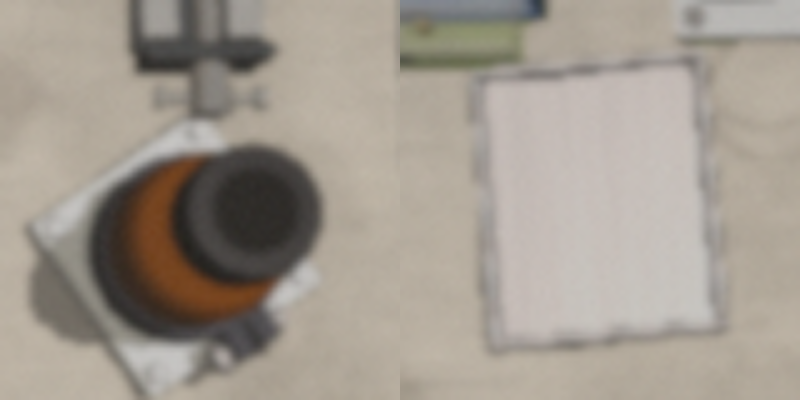

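The crop shows the cap on the bottle and the square plate turned about 30°. The tray is nearly aligned, with its long side along world x. The blue box stands close behind the tray, so I'm checking how much room there is.

```bash
python3 - <<'E'
from h import *
for a,b in[((269,147),(298,244)),((265,65),(218,285)),((265,65),(218,290))]:print('box',*[v.round(3) for v in cross('top',a,'side',b)])
im=cv2.imread('pics/top0.png');hsv=cv2.cvtColor(im,cv2.COLOR_BGR2HSV)
c=np.array([[478,75],[695,62],[725,328],[490,348]],float)
c=(c-[400,0])/5+[241,150];P=onz('top',c,.014);print('tray corners',P.round(3),P.mean(0));
for i in range(4):print(np.linalg.norm(P[i]-P[i-1]).round(3),np.degrees(np.arctan2(*(P[i]-P[i-1])[1::-1])).round(1))
# cap: dark mask
g=im[150:230,390:470].max(2);m=(g<75).astype(np.uint8);
m[:,:35]=0;m[:25]=0;m[58:]=0
ct=max(cv2.findContours(m,0,1)[0],key=cv2.contourArea);(x,y),rr=cv2.minEnclosingCircle(ct);print((x+390,y+150),rr,rr*.83/459)
print('cap',onz('top',[(390+254/5,150+213/5)],.142))
p=onz('top',[(430,165),(420,96),(475,60),(480,203),(520,200)],.05);print('vise..',p.round(3))
E
```

```text
box [0.56  0.103 0.106] [0.558 0.104 0.105]
box [0.721 0.11  0.116] [0.716 0.113 0.114]
box [0.724 0.111 0.107] [0.719 0.115 0.105]
tray corners [[0.543 0.14  0.014]
 [0.547 0.048 0.014]
 [0.434 0.036 0.014]
 [0.427 0.135 0.014]] [0.48768741 0.08976431 0.014     ]
0.116 2.8
0.092 -87.3
0.114 -174.0
0.099 94.2
(438.18421173095703, 192.81578826904297) 14.16694164276123 0.02561778118407804
cap [[ 0.46217816 -0.21432571  0.142     ]]
vise.. [[ 0.531 -0.219  0.05 ]
 [ 0.677 -0.204  0.05 ]
 [ 0.753 -0.322  0.05 ]
 [ 0.452 -0.316  0.05 ]
 [ 0.457 -0.397  0.05 ]]
```

```bash
cat >> h.py <<'E'
from scipy.spatial.transform import Rotation as R
def to(pos,yaw,obs=None):
    o=obs or ctrl.get_obs();r=R.from_euler('xyz',o['orientation'],degrees=True)
    t=R.from_euler('xyz',[180,0,yaw],degrees=True)
    print('pos',(r.inv().apply(np.array(pos)-o['tool_pos'])*1e3).round(1),'rot',(r.inv()*t).as_rotvec(degrees=True).round(2))
E
python3 -c "
from h import *
to([.18,.651,.40],-15.5);to([.42,.2,.40],-60);to([.462,-.214,.30],-120)"
```

```text
pos [  -0.    -0.6 -174.2] rot [ 0.07 -0.01  0.03]
pos [ 351.5  370.1 -173.7] rot [ 7.000e-02 -3.000e-02  4.453e+01]
pos [502.4 757.8 -73.1] rot [ 5.0000e-02 -7.0000e-02  1.0453e+02]
```

Call:
apply_moves(deltas=[{"fingers":87,"delta_pos":[0,0,-174],"angular":[0,0,0]},{"fingers":87,"delta_pos":[0,0,-174],"angular":[0,0,0]},{"fingers":87,"delta_pos":[0,0,-174],"angular":[0,0,0]},{"fingers":87,"delta_pos":[0,0,-174],"angular":[0,0,0]},{"fingers":87,"delta_pos":[352,370,-174],"angular":[0,0,44.5]},{"fingers":87,"delta_pos":[352,370,-174],"angular":[0,0,44.5]},{"fingers":87,"delta_pos":[352,370,-174],"angular":[0,0,44.5]},{"fingers":87,"delta_pos":[352,370,-174],"angular":[0,0,44.5]},{"fingers":87,"delta_pos":[352,370,-174],"angular":[0,0,44.5]},{"fingers":87,"delta_pos":[352,370,-174],"angular":[0,0,44.5]}])

```text
clock: 1.15
tool_pos: [0.3217, 0.3839, 0.4005]
orientation: [-180.0, 0.0, -60.2]
force: [1.6, 0.4, 0.4]
opening: 0.0869
gripper_force: 0.0
```

```bash
python3 -c "
from h import *
o=ctrl.get_obs();print(o['clock'],o['joint_pos'].round(1),o['tool_pos'],o['orientation'],o['force'])
to([.42,.2,.40],-60);to([.462,-.214,.30],-120)"
```

```text
1.15 [ 72.6  -0.   -2.7  -0.  -87.3 -42.8] [0.32168057 0.38388673 0.40052469] [-1.79997092e+02  7.68069684e-03 -6.02423209e+01] [1.61652524 0.43036214 0.42272735]
pos [208.4   5.9   0.5] rot [-0.    0.01 -0.24]
pos [588.7 174.9 100.4] rot [0.000e+00 1.000e-02 5.976e+01]
```

Call:
apply_moves(deltas=[{"fingers":87,"delta_pos":[208,6,0],"angular":[0,0,0]},{"fingers":87,"delta_pos":[208,6,0],"angular":[0,0,0]},{"fingers":87,"delta_pos":[208,6,0],"angular":[0,0,0]},{"fingers":87,"delta_pos":[208,6,0],"angular":[0,0,0]},{"fingers":87,"delta_pos":[589,175,80],"angular":[0,0,60]},{"fingers":87,"delta_pos":[589,175,80],"angular":[0,0,60]},{"fingers":87,"delta_pos":[589,175,80],"angular":[0,0,60]},{"fingers":87,"delta_pos":[589,175,80],"angular":[0,0,60]},{"fingers":87,"delta_pos":[589,175,80],"angular":[0,0,60]},{"fingers":87,"delta_pos":[589,175,80],"angular":[0,0,60]}])

```text
clock: 2.15
tool_pos: [0.4495, -0.0849, 0.3449]
orientation: [-180.0, 0.0, -111.9]
force: [1.1, 0.7, 0.4]
opening: 0.0871
gripper_force: 0.0
```

```bash
python3 -c "
from h import *
to([.462,-.214,.30],-125)"
```

```text
pos [115.2 -59.7  44.8] rot [-0.03  0.04 13.14]
```

Call:
apply_moves(deltas=[{"fingers":87,"delta_pos":[115,-60,45],"angular":[0,0,13]},{"fingers":87,"delta_pos":[115,-60,45],"angular":[0,0,13]},{"fingers":87,"delta_pos":[115,-60,45],"angular":[0,0,13]},{"fingers":87,"delta_pos":[115,-60,45],"angular":[0,0,13]},{"fingers":87,"delta_pos":[115,-60,45],"angular":[0,0,13]},{"fingers":87,"delta_pos":[115,-60,45],"angular":[0,0,13]}])

```text
clock: 2.75
tool_pos: [0.4636, -0.2115, 0.3003]
orientation: [-180.0, 0.0, -124.5]
force: [0.2, -0.0, 0.2]
opening: 0.087
gripper_force: 0.0
```

```bash
python3 - <<'E'
from h import *
o=ctrl.get_obs();im=ctrl.snapshot('wrist')[:,:,::-1];cv2.imwrite('pics/w1.png',im)
import pickle;pickle.dump(o,open('w1.pkl','wb'));print(o['joint_pos'].round(1),o['tool_pos'],o['orientation'],o['force'])
E
```

```text
[ -2.4   2.3 -12.9   0.  -74.8 -32.1] [ 0.46362622 -0.2114992   0.30033698] [-1.79975572e+02  1.50601575e-02 -1.24508809e+02] [ 0.17932351 -0.00927986  0.16922612]
```

View pics/w1.png

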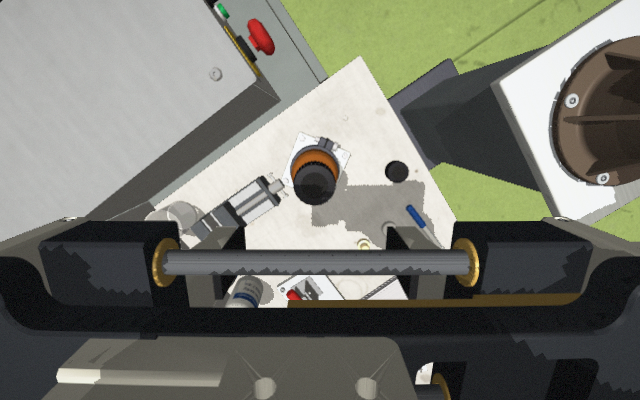

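The wrist view shows the black cap top at about (315,183) on the amber bottle, with the small look-alike at (396,171). The fingers hang at the lower part of the frame.

```bash
python3 - <<'E'
from h import *
import pickle;o=pickle.load(open('w1.pkl','rb'));im=cv2.imread('pics/w1.png')
m=np.zeros((400,640),np.uint8);s=np.s_[140:215,280:350];m[s]=(im[s].max(2)<60)
m=cv2.morphologyEx(m,cv2.MORPH_OPEN,np.ones((9,9)))
ct=max(cv2.findContours(m,0,1)[0],key=cv2.contourArea);print(cv2.boundingRect(ct),cv2.minEnclosingCircle(ct))
cv2.imwrite('pics/c2.png',cv2.resize(im[140:215,280:350],(560,600),interpolation=cv2.INTER_CUBIC))
for uv in[(315,183),(315,185)]:print(onz('wrist',[uv],.142,o))
E
```

```text
(296, 173, 37, 31) ((314.0, 189.5), 18.554075241088867)
[[ 0.46332649 -0.21357056  0.142     ]]
[[ 0.46467588 -0.21160535  0.142     ]]
```

View pics/c2.png

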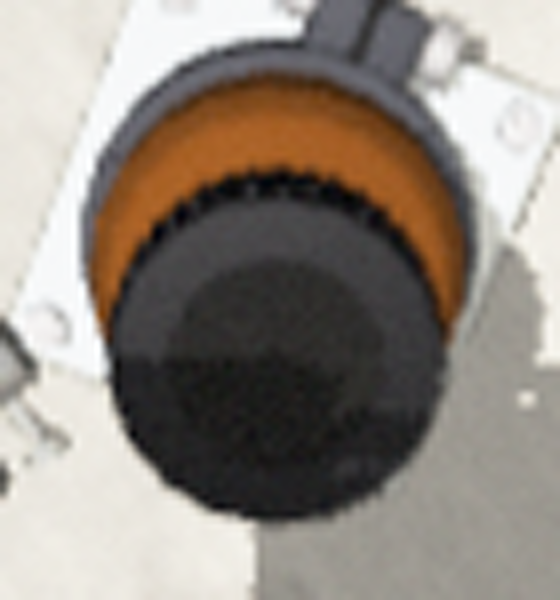

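The crop gives the cap top circle centre at full-frame pixel (314.7,184.6). That puts the cap at about (0.464,-0.2125).

```bash
python3 -c "
from h import *
to([.464,-.2123,.116],-125)"
```

```text
pos [  0.9  -0.7 184.5] rot [-0.05  0.03  0.54]
```

Call:
apply_moves(deltas=[{"fingers":87,"delta_pos":[1,-0.7,40],"angular":[0,0,0]},{"fingers":87,"delta_pos":[1,-0.7,80],"angular":[0,0,0]},{"fingers":87,"delta_pos":[1,-0.7,120],"angular":[0,0,0]},{"fingers":87,"delta_pos":[1,-0.7,145],"angular":[0,0,0]},{"fingers":87,"delta_pos":[1,-0.7,165],"angular":[0,0,0]},{"fingers":87,"delta_pos":[1,-0.7,178],"angular":[0,0,0]},{"fingers":87,"delta_pos":[1,-0.7,184.5],"angular":[0,0,0]},{"fingers":87,"delta_pos":[1,-0.7,184.5],"angular":[0,0,0]},{"fingers":87,"delta_pos":[1,-0.7,184.5],"angular":[0,0,0]}])

```text
clock: 3.7
tool_pos: [0.4643, -0.2127, 0.1164]
orientation: [-179.9, 0.0, -124.5]
force: [-0.0, -0.1, -0.6]
opening: 0.0869
gripper_force: 0.0
```

Call:
apply_moves(deltas=[{"fingers":65,"delta_pos":[0,0,0],"angular":[0,0,0]},{"fingers":65,"delta_pos":[0,0,0],"angular":[0,0,0]},{"fingers":58,"delta_pos":[0,0,0],"angular":[0,0,0]},{"fingers":54,"delta_pos":[0,0,0],"angular":[0,0,0]},{"fingers":54,"delta_pos":[0,0,0],"angular":[0,0,0]}])

```text
clock: 4.2
tool_pos: [0.4636, -0.2132, 0.1156]
orientation: [-180.0, 0.0, -124.5]
force: [0.2, 0.3, -0.0]
opening: 0.0554
gripper_force: 0.0
```

```bash
python3 -c "
from h import *
o=ctrl.get_obs();print(o)
cv2.imwrite('pics/t2.png',cv2.resize(ctrl.snapshot('top')[120:260,340:520,::-1],(720,560),interpolation=cv2.INTER_CUBIC))"
```

```text
{'clock': 4.2, 'joint_pos': array([-2.61760152e+00,  1.10783506e+01, -2.85304615e+01, -1.88471193e-03,
       -5.03834486e+01, -3.19172196e+01]), 'qvel': array([ 0.13692312,  0.10182499, -0.07393583, -0.07184896,  0.01476124,
       -0.00908389]), 'tau': array([ 1.15376688e-02, -3.99138522e+01,  2.40305489e+01,  5.74054465e+00,
       -1.08799391e-02, -3.55130269e-04]), 'tool_pos': array([ 0.46355729, -0.21318346,  0.11557883]), 'orientation': array([-1.79994199e+02,  5.32413855e-03, -1.24536023e+02]), 'force': array([ 0.19953198,  0.29118422, -0.02241154]), 'moment': array([ 0.03508716, -0.09572092,  0.02640218]), 'gripper_force': 0.0, 'opening': 0.05544404414113157}
```

Fingers are around the cap with no contact. Close the grip now.

Call:
apply_moves(deltas=[{"fingers":54,"delta_pos":[0,0,0],"angular":[0,0,0]},{"fingers":52,"delta_pos":[0,0,0],"angular":[0,0,0]},{"fingers":51,"delta_pos":[0,0,0],"angular":[0,0,0]},{"fingers":50,"delta_pos":[0,0,0],"angular":[0,0,0]},{"fingers":50,"delta_pos":[0,0,0],"angular":[0,0,0]}])

```text
clock: 4.75
tool_pos: [0.464, -0.2133, 0.1156]
orientation: [-180.0, 0.0, -124.5]
force: [0.9, -2.4, -1.3]
opening: 0.0502
gripper_force: 1.3
```

Call:
apply_moves(deltas=[{"fingers":40,"delta_pos":[0,-0.3,0],"angular":[0,0,0]},{"fingers":30,"delta_pos":[0,-0.3,0],"angular":[0,0,0]},{"fingers":30,"delta_pos":[0,-0.3,0],"angular":[0,0,0]},{"fingers":30,"delta_pos":[0,-0.3,0],"angular":[0,0,0]}])

```text
clock: 5.15
tool_pos: [0.4642, -0.2134, 0.1156]
orientation: [-180.0, 0.0, -124.5]
force: [2.8, -3.3, -1.0]
opening: 0.049
gripper_force: 30.0
```

```bash
python3 -c "
from h import *
for i in range(1):
  o=ctrl.get_obs();print(o['force'],R.from_euler('xyz',o['orientation'],degrees=True).inv().apply(o['force']),o['moment'],o['tool_pos'])"
```

```text
[ 2.80853251 -3.31220607 -1.00251687] [ 1.13771256 -4.19029314  1.00531464] [-0.85181514 -1.03525416 -0.07695791] [ 0.46418006 -0.21341302  0.11564122]
```

Call:
apply_moves(deltas=[{"fingers":30,"delta_pos":[0,-0.5,0.5],"angular":[0,0,0]},{"fingers":30,"delta_pos":[0,-0.5,1],"angular":[0,0,0]},{"fingers":30,"delta_pos":[0,-0.5,1.5],"angular":[0,0,0]},{"fingers":30,"delta_pos":[0,-0.5,2],"angular":[0,0,0]},{"fingers":30,"delta_pos":[0,-0.5,2.5],"angular":[0,0,0]},{"fingers":30,"delta_pos":[0,-0.5,3],"angular":[0,0,0]},{"fingers":30,"delta_pos":[0,-0.5,3.5],"angular":[0,0,0]},{"fingers":30,"delta_pos":[0,-0.5,4],"angular":[0,0,0]}])

```text
clock: 5.95
tool_pos: [0.4643, -0.2135, 0.112]
orientation: [-180.0, 0.0, -124.5]
force: [-0.2, -0.5, 6.5]
opening: 0.0489
gripper_force: 30.0
```

```bash
cat > f.py <<'E'
from h import *
o=ctrl.get_obs();print(o['force'].round(2),R.from_euler('xyz',o['orientation'],degrees=True).inv().apply(o['force']).round(2),o['moment'].round(2),o['tool_pos'].round(4),o['clock'])
E
python3 f.py
```

```text
[-0.18 -0.45  6.49] [ 0.47 -0.11 -6.49] [ 0.13  0.   -0.02] [ 0.4643 -0.2135  0.112 ] 5.95
```

Call:
apply_moves(deltas=[{"fingers":30,"delta_pos":[0,0,0.3],"angular":[0,0,0]},{"fingers":30,"delta_pos":[0,0,0.6],"angular":[0,0,0]},{"fingers":30,"delta_pos":[0,0,0.6],"angular":[0,0,0]}])

```text
clock: 6.25
tool_pos: [0.4643, -0.2135, 0.1114]
orientation: [-180.0, 0.0, -124.5]
force: [-0.0, 0.8, 6.2]
opening: 0.0487
gripper_force: 30.0
```

Call:
apply_moves(deltas=[{"fingers":30,"delta_pos":[0,0,0.25],"angular":[0,0,0]},{"fingers":30,"delta_pos":[0,0,0.5],"angular":[0,0,0]}])

```text
clock: 6.45
tool_pos: [0.4643, -0.2135, 0.1109]
orientation: [-180.0, 0.0, -124.5]
force: [-0.2, -0.4, 6.7]
opening: 0.0491
gripper_force: 30.0
```

Call:
apply_moves(deltas=[{"fingers":30,"delta_pos":[0,0,0.25],"angular":[0,0,0]},{"fingers":30,"delta_pos":[0,0,0.5],"angular":[0,0,0]}])

```text
clock: 6.65
tool_pos: [0.4643, -0.2135, 0.1105]
orientation: [-180.0, 0.0, -124.5]
force: [0.2, 0.8, 5.7]
opening: 0.0491
gripper_force: 30.0
```

Call:
apply_moves(deltas=[{"fingers":30,"delta_pos":[0,0,0.3],"angular":[0,0,0]},{"fingers":30,"delta_pos":[0,0,0.6],"angular":[0,0,0]}])

```text
clock: 6.85
tool_pos: [0.4643, -0.2135, 0.1099]
orientation: [-180.0, 0.0, -124.5]
force: [-0.6, 0.5, 6.5]
opening: 0.0492
gripper_force: 30.0
```

Call:
apply_moves(deltas=[{"fingers":30,"delta_pos":[0,0,0.3],"angular":[0,0,0]},{"fingers":30,"delta_pos":[0,0,0.6],"angular":[0,0,0]}])

```text
clock: 7.05
tool_pos: [0.4643, -0.2135, 0.1093]
orientation: [-180.0, 0.0, -124.5]
force: [-1.1, 0.3, 7.8]
opening: 0.0496
gripper_force: 30.0
```

Call:
apply_moves(deltas=[{"fingers":30,"delta_pos":[0,0,0.25],"angular":[0,0,0]},{"fingers":30,"delta_pos":[0,0,0.5],"angular":[0,0,0]}])

```text
clock: 7.25
tool_pos: [0.4643, -0.2135, 0.1088]
orientation: [-180.0, 0.0, -124.5]
force: [-0.8, 0.1, 6.3]
opening: 0.0489
gripper_force: 30.0
```

Call:
apply_moves(deltas=[{"fingers":30,"delta_pos":[0,0,0.3],"angular":[0,0,0]},{"fingers":30,"delta_pos":[0,0,0.6],"angular":[0,0,0]}])

```text
clock: 7.45
tool_pos: [0.4643, -0.2135, 0.1082]
orientation: [-180.0, 0.0, -124.5]
force: [-0.4, 0.0, 7.2]
opening: 0.0488
gripper_force: 30.0
```

Call:
apply_moves(deltas=[{"fingers":30,"delta_pos":[0,0,0.3],"angular":[0,0,0]},{"fingers":30,"delta_pos":[0,0,0.6],"angular":[0,0,0]}])

```text
clock: 7.65
tool_pos: [0.4643, -0.2135, 0.1076]
orientation: [-180.0, 0.0, -124.5]
force: [-1.2, -0.4, 7.6]
opening: 0.0493
gripper_force: 30.0
```

Call:
apply_moves(deltas=[{"fingers":30,"delta_pos":[0,0,0.3],"angular":[0,0,0]},{"fingers":30,"delta_pos":[0,0,0.6],"angular":[0,0,0]}])

```text
clock: 7.85
tool_pos: [0.4643, -0.2135, 0.107]
orientation: [-180.0, 0.0, -124.5]
force: [-0.4, 0.3, 7.3]
opening: 0.0488
gripper_force: 30.0
```

Call:
apply_moves(deltas=[{"fingers":30,"delta_pos":[0,0,0.3],"angular":[0,0,0]},{"fingers":30,"delta_pos":[0,0,0.6],"angular":[0,0,0]}])

```text
clock: 8.05
tool_pos: [0.4643, -0.2135, 0.1065]
orientation: [-180.0, 0.0, -124.5]
force: [-0.8, 0.3, 7.1]
opening: 0.0492
gripper_force: 30.0
```

Call:
apply_moves(deltas=[{"fingers":30,"delta_pos":[0,0,0.3],"angular":[0,0,0]},{"fingers":30,"delta_pos":[0,0,0.6],"angular":[0,0,0]}])

```text
clock: 8.25
tool_pos: [0.4643, -0.2136, 0.1059]
orientation: [-180.0, 0.0, -124.5]
force: [-0.4, 0.9, 7.5]
opening: 0.0489
gripper_force: 30.0
```

Call:
apply_moves(deltas=[{"fingers":30,"delta_pos":[0,0,0.3],"angular":[0,0,0]},{"fingers":30,"delta_pos":[0,0,0.6],"angular":[0,0,0]}])

```text
clock: 8.45
tool_pos: [0.4643, -0.2135, 0.1053]
orientation: [-180.0, 0.0, -124.5]
force: [0.4, -0.1, 7.9]
opening: 0.0493
gripper_force: 30.0
```

Call:
apply_moves(deltas=[{"fingers":30,"delta_pos":[0,0,0.3],"angular":[0,0,0]},{"fingers":30,"delta_pos":[0,0,0.6],"angular":[0,0,0]}])

```text
clock: 8.65
tool_pos: [0.4643, -0.2135, 0.1047]
orientation: [-180.0, 0.0, -124.5]
force: [-1.0, 0.5, 7.7]
opening: 0.049
gripper_force: 30.0
```

Call:
apply_moves(deltas=[{"fingers":30,"delta_pos":[0,0,0.3],"angular":[0,0,0]},{"fingers":30,"delta_pos":[0,0,0.6],"angular":[0,0,0]}])

```text
clock: 8.85
tool_pos: [0.4643, -0.2135, 0.1041]
orientation: [-180.0, 0.0, -124.5]
force: [-1.4, 0.9, 8.4]
opening: 0.049
gripper_force: 30.0
```

Call:
apply_moves(deltas=[{"fingers":30,"delta_pos":[0,0,0.3],"angular":[0,0,0]},{"fingers":30,"delta_pos":[0,0,0.6],"angular":[0,0,0]}])

```text
clock: 9.05
tool_pos: [0.4643, -0.2135, 0.1035]
orientation: [-180.0, 0.0, -124.5]
force: [-0.8, 0.2, 9.2]
opening: 0.0492
gripper_force: 30.0
```

Call:
apply_moves(deltas=[{"fingers":30,"delta_pos":[0,0,0.2],"angular":[0,0,0]},{"fingers":30,"delta_pos":[0,0,0.4],"angular":[0,0,0]},{"fingers":30,"delta_pos":[0,0,0.4],"angular":[0,0,0]}])

```text
clock: 9.35
tool_pos: [0.4643, -0.2135, 0.1031]
orientation: [-180.0, 0.0, -124.5]
force: [-1.1, 0.3, 8.2]
opening: 0.0493
gripper_force: 30.0
```

Call:
apply_moves(deltas=[{"fingers":30,"delta_pos":[0,0,0.3],"angular":[0,0,0]},{"fingers":30,"delta_pos":[0,0,0.6],"angular":[0,0,0]}])

```text
clock: 9.55
tool_pos: [0.4643, -0.2136, 0.1026]
orientation: [-180.0, 0.0, -124.5]
force: [-1.2, 1.9, 9.1]
opening: 0.0489
gripper_force: 30.0
```

Call:
apply_moves(deltas=[{"fingers":30,"delta_pos":[0,0,0.25],"angular":[0,0,0]},{"fingers":30,"delta_pos":[0,0,0.5],"angular":[0,0,0]}])

```text
clock: 9.75
tool_pos: [0.4643, -0.2135, 0.102]
orientation: [-180.0, 0.0, -124.5]
force: [-1.3, 0.2, 7.9]
opening: 0.0489
gripper_force: 30.0
```

Call:
apply_moves(deltas=[{"fingers":30,"delta_pos":[0,0,0.3],"angular":[0,0,0]},{"fingers":30,"delta_pos":[0,0,0.6],"angular":[0,0,0]}])

```text
clock: 9.95
tool_pos: [0.4643, -0.2135, 0.1015]
orientation: [-180.0, 0.0, -124.5]
force: [-1.9, 0.5, 9.2]
opening: 0.0489
gripper_force: 30.0
```

Call:
apply_moves(deltas=[{"fingers":30,"delta_pos":[0,0,0.25],"angular":[0,0,0]},{"fingers":30,"delta_pos":[0,0,0.5],"angular":[0,0,0]},{"fingers":30,"delta_pos":[0,0,0.5],"angular":[0,0,0]}])

```text
clock: 10.25
tool_pos: [0.4643, -0.2136, 0.101]
orientation: [-180.0, 0.0, -124.5]
force: [-0.8, 0.1, 9.0]
opening: 0.0491
gripper_force: 30.0
```

Call:
apply_moves(deltas=[{"fingers":30,"delta_pos":[0,0,0.25],"angular":[0,0,0]},{"fingers":30,"delta_pos":[0,0,0.5],"angular":[0,0,0]},{"fingers":30,"delta_pos":[0,0,0.5],"angular":[0,0,0]}])

```text
clock: 10.55
tool_pos: [0.4643, -0.2135, 0.1005]
orientation: [-180.0, 0.0, -124.5]
force: [-2.6, 1.4, 8.9]
opening: 0.0489
gripper_force: 30.0
```

Call:
apply_moves(deltas=[{"fingers":30,"delta_pos":[0,0,0.25],"angular":[0,0,0]},{"fingers":30,"delta_pos":[0,0,0.5],"angular":[0,0,0]},{"fingers":30,"delta_pos":[0,0,0.5],"angular":[0,0,0]}])

```text
clock: 10.85
tool_pos: [0.4644, -0.2135, 0.1]
orientation: [-180.0, 0.0, -124.5]
force: [-0.8, -0.3, 8.4]
opening: 0.0489
gripper_force: 30.0
```

Call:
apply_moves(deltas=[{"fingers":30,"delta_pos":[0,0,0.2],"angular":[0,0,0]},{"fingers":30,"delta_pos":[0,0,0.4],"angular":[0,0,0]},{"fingers":30,"delta_pos":[0,0,0.4],"angular":[0,0,0]}])

```text
clock: 11.15
tool_pos: [0.4643, -0.2136, 0.0996]
orientation: [-180.0, 0.0, -124.5]
force: [-1.8, -0.1, 8.7]
opening: 0.0488
gripper_force: 30.0
```

Call:
apply_moves(deltas=[{"fingers":30,"delta_pos":[0,0,0.2],"angular":[0,0,0]},{"fingers":30,"delta_pos":[0,0,0.4],"angular":[0,0,0]},{"fingers":30,"delta_pos":[0,0,0.4],"angular":[0,0,0]}])

```text
clock: 11.45
tool_pos: [0.4644, -0.2136, 0.0996]
orientation: [-180.0, 0.0, -124.5]
force: [-2.9, 1.3, 13.6]
opening: 0.049
gripper_force: 30.0
```

Landed: the force jumped to 13.6 N with no further travel. I'll back off 0.3 mm and start turning.

Call:
apply_moves(deltas=[{"fingers":30,"delta_pos":[0,0,-0.3],"angular":[0,0,0]},{"fingers":30,"delta_pos":[0,0,-0.3],"angular":[0,0,-2]},{"fingers":30,"delta_pos":[0,0,-0.3],"angular":[0,0,-5]},{"fingers":30,"delta_pos":[0,0,-0.3],"angular":[0,0,-8]},{"fingers":30,"delta_pos":[0,0,-0.3],"angular":[0,0,-8]}])

```text
clock: 11.95
tool_pos: [0.4648, -0.2136, 0.0997]
orientation: [-179.9, 0.0, -116.4]
force: [-1.1, 0.3, 9.3]
opening: 0.049
gripper_force: 30.0
```

```bash
python3 f.py
```

```text
[-1.06  0.3   9.26] [ 0.2   1.07 -9.27] [0.13 0.07 0.01] [ 0.4648 -0.2136  0.0997] 11.95
```

Turning freely (moment 0.01 N m). Continue to about 70°.

Call:
apply_moves(deltas=[{"fingers":30,"delta_pos":[0,0,0],"angular":[0,0,-5]},{"fingers":30,"delta_pos":[0,0,0],"angular":[0,0,-10]},{"fingers":30,"delta_pos":[0,0,0],"angular":[0,0,-15]},{"fingers":30,"delta_pos":[0,0,0],"angular":[0,0,-20]},{"fingers":30,"delta_pos":[0,0,0],"angular":[0,0,-25]},{"fingers":30,"delta_pos":[0,0,0],"angular":[0,0,-30]},{"fingers":30,"delta_pos":[0,0,0],"angular":[0,0,-30]}])

```text
clock: 12.65
tool_pos: [0.4651, -0.2137, 0.0998]
orientation: [-179.9, -0.0, -86.3]
force: [-0.5, -0.4, 9.0]
opening: 0.049
gripper_force: 30.0
```

```bash
python3 f.py
```

```text
[-0.45 -0.41  8.99] [ 0.39  0.46 -8.99] [ 0.11 -0.14 -0.04] [ 0.4651 -0.2137  0.0998] 12.65
```

Call:
apply_moves(deltas=[{"fingers":30,"delta_pos":[0,0,0],"angular":[0,0,-5]},{"fingers":30,"delta_pos":[0,0,0],"angular":[0,0,-10]},{"fingers":30,"delta_pos":[0,0,0],"angular":[0,0,-15]},{"fingers":30,"delta_pos":[0,0,0],"angular":[0,0,-20]},{"fingers":30,"delta_pos":[0,0,0],"angular":[0,0,-25]},{"fingers":30,"delta_pos":[0,0,0],"angular":[0,0,-30]},{"fingers":30,"delta_pos":[0,0,0],"angular":[0,0,-33]},{"fingers":30,"delta_pos":[0,0,0],"angular":[0,0,-33]},{"fingers":30,"delta_pos":[0,0,0],"angular":[0,0,-33]}])

```text
clock: 13.55
tool_pos: [0.4652, -0.2137, 0.0999]
orientation: [-179.9, -0.1, -53.5]
force: [0.7, -0.4, 9.0]
opening: 0.0488
gripper_force: 30.0
```

```bash
python3 f.py
```

```text
[ 0.65 -0.39  9.04] [ 0.71 -0.31 -9.03] [ 0.07 -0.11 -0.05] [ 0.4652 -0.2137  0.0999] 13.55
```

Call:
apply_moves(deltas=[{"fingers":30,"delta_pos":[0,0,-1.5],"angular":[0,0,0]},{"fingers":30,"delta_pos":[0,0,-3],"angular":[0,0,0]},{"fingers":30,"delta_pos":[0,0,-5],"angular":[0,0,0]},{"fingers":30,"delta_pos":[0,0,-7],"angular":[0,0,0]},{"fingers":30,"delta_pos":[0,0,-9],"angular":[0,0,0]},{"fingers":30,"delta_pos":[0,0,-11],"angular":[0,0,0]},{"fingers":30,"delta_pos":[0,0,-13],"angular":[0,0,0]},{"fingers":30,"delta_pos":[0,0,-15],"angular":[0,0,0]},{"fingers":30,"delta_pos":[0,0,-17],"angular":[0,0,0]}])

```text
clock: 14.45
tool_pos: [0.4651, -0.2136, 0.1166]
orientation: [-179.9, -0.1, -53.5]
force: [2.0, -1.0, 5.2]
opening: 0.0489
gripper_force: 30.0
```

```bash
python3 f.py
```

```text
[ 2.04 -0.98  5.18] [ 2.01 -1.06 -5.18] [-0.21 -0.6  -0.02] [ 0.4651 -0.2136  0.1166] 14.45
```

Still pushed up by the spring and not held, so it is free. Lift it off.

Call:
apply_moves(deltas=[{"fingers":30,"delta_pos":[0,0,-2],"angular":[0,0,0]},{"fingers":30,"delta_pos":[0,0,-4],"angular":[0,0,0]},{"fingers":30,"delta_pos":[0,0,-7],"angular":[0,0,0]},{"fingers":30,"delta_pos":[0,0,-12],"angular":[0,0,0]},{"fingers":30,"delta_pos":[0,0,-20],"angular":[0,0,0]},{"fingers":30,"delta_pos":[0,0,-30],"angular":[0,0,0]},{"fingers":30,"delta_pos":[0,0,-45],"angular":[0,0,0]},{"fingers":30,"delta_pos":[0,0,-65],"angular":[0,0,0]},{"fingers":30,"delta_pos":[0,0,-85],"angular":[0,0,0]},{"fingers":30,"delta_pos":[0,0,-90],"angular":[0,0,0]}])

```text
clock: 15.45
tool_pos: [0.4652, -0.2138, 0.2085]
orientation: [-179.9, -0.2, -53.5]
force: [-0.2, -0.7, -0.6]
opening: 0.0491
gripper_force: 30.0
```

```bash
python3 - <<'E'
from h import *
o=ctrl.get_obs();print(o['joint_pos'].round(1),o['force'],o['tool_pos'])
im=ctrl.snapshot('wrist');cv2.imwrite('pics/w3.png',im[:,:,::-1])
to([.483,.084,.20],-120)
E
```

```text
[ -2.7   5.8 -21.3   0.  -62.7  39.1] [-0.23686105 -0.68407343 -0.58801034] [ 0.46520435 -0.21384738  0.20854602]
pos [-228.8 -191.5    8. ] rot [-2.000e-01 -4.000e-02  6.648e+01]
```

View pics/w3.png

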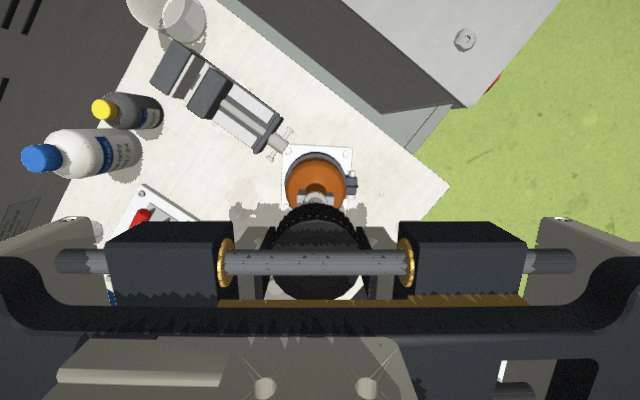

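The view shows the cap held between the fingers at (317,250) and the bare neck with its plunger below at (316,200). Now carry it to above the tray.

Call:
apply_moves(deltas=[{"fingers":30,"delta_pos":[-38,-32,0],"angular":[0,0,7]},{"fingers":30,"delta_pos":[-67,-56,0],"angular":[0,0,15]},{"fingers":30,"delta_pos":[-96,-80,0],"angular":[0,0,23]},{"fingers":30,"delta_pos":[-125,-104,0],"angular":[0,0,31]},{"fingers":30,"delta_pos":[-154,-128,0],"angular":[0,0,39]},{"fingers":30,"delta_pos":[-183,-152,0],"angular":[0,0,47]},{"fingers":30,"delta_pos":[-210,-175,0],"angular":[0,0,55]},{"fingers":30,"delta_pos":[-228,-190,0],"angular":[0,0,61]},{"fingers":30,"delta_pos":[-228.5,-191.5,0],"angular":[0.2,0,66.5]},{"fingers":30,"delta_pos":[-228.5,-191.5,0],"angular":[0.2,0,66.5]}])

```text
clock: 16.5
tool_pos: [0.4817, 0.0846, 0.2049]
orientation: [-179.9, 0.0, -120.0]
force: [-0.7, 0.1, 0.3]
opening: 0.0489
gripper_force: 30.0
```

```bash
python3 - <<'E'
from h import *
o=ctrl.get_obs();print(o['joint_pos'].round(1),o['force'],o['tool_pos'],o['orientation'])
im=ctrl.snapshot('side');cv2.imwrite('pics/s4.png',cv2.resize(im[130:330,200:440,::-1],(720,600),interpolation=cv2.INTER_CUBIC))
im=ctrl.snapshot('wrist');cv2.imwrite('pics/w4.png',im[:,:,::-1])
to([.484,.085,.012],-120)
E
```

```text
[ 33.1   3.7 -24.1   0.1 -62.1 -63.2] [-0.73983321  0.0812488   0.30811465] [0.48173543 0.08462383 0.2048647 ] [-1.79898733e+02  3.10752648e-02 -1.20020457e+02]
pos [ -2.   -0.8 193.2] rot [-0.12  0.05  0.14]
```

View pics/w4.png

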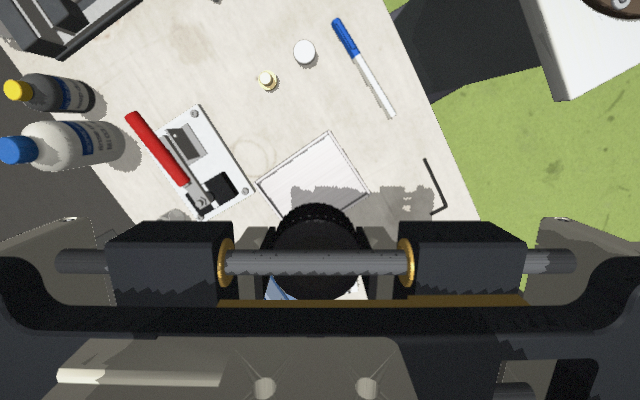

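The wrist view shows the tray corners at (330,131), (370,192) and (257,183), with the held cap below at (317,240). I'll check the tray centre from these.

```bash
python3 - <<'E'
from h import *
o=ctrl.get_obs();P=onz('wrist',[(330,131),(370,192),(257,183)],.014,o);print(P.round(4))
print('centre',(P[1]+P[2])/2,np.linalg.norm(P[1]-P[0]),np.linalg.norm(P[2]-P[0]))
E
```

```text
[[0.4372 0.0402 0.014 ]
 [0.4296 0.1334 0.014 ]
 [0.5504 0.0504 0.014 ]]
centre [0.4899968  0.09191263 0.014     ] 0.09352720805676074 0.11364325308971422
```

Call:
apply_moves(deltas=[{"fingers":30,"delta_pos":[-4.7,-1.5,30],"angular":[-0.1,0,0]},{"fingers":30,"delta_pos":[-4.7,-1.5,60],"angular":[-0.1,0,0]},{"fingers":30,"delta_pos":[-4.7,-1.5,90],"angular":[-0.1,0,0]},{"fingers":30,"delta_pos":[-4.7,-1.5,120],"angular":[-0.1,0,0]},{"fingers":30,"delta_pos":[-4.7,-1.5,145],"angular":[-0.1,0,0]},{"fingers":30,"delta_pos":[-4.7,-1.5,165],"angular":[-0.1,0,0]},{"fingers":30,"delta_pos":[-4.7,-1.5,178],"angular":[-0.1,0,0]},{"fingers":30,"delta_pos":[-4.7,-1.5,185],"angular":[-0.1,0,0]},{"fingers":30,"delta_pos":[-4.7,-1.5,189],"angular":[-0.1,0,0]},{"fingers":30,"delta_pos":[-4.7,-1.5,189],"angular":[-0.1,0,0]}])

```text
clock: 17.6
tool_pos: [0.4867, 0.0871, 0.0166]
orientation: [-179.9, 0.1, -120.0]
force: [-0.1, -0.1, -0.8]
opening: 0.0493
gripper_force: 30.0
```

```bash
python3 f.py
```

```text
[-0.15 -0.14 -0.84] [0.19 0.06 0.84] [ 0.07 -0.1  -0.03] [0.4867 0.0871 0.0166] 17.6
```

Call:
apply_moves(deltas=[{"fingers":30,"delta_pos":[0,0,0.8],"angular":[0,0,0]},{"fingers":30,"delta_pos":[0,0,1.6],"angular":[0,0,0]},{"fingers":30,"delta_pos":[0,0,2.4],"angular":[0,0,0]},{"fingers":30,"delta_pos":[0,0,3.2],"angular":[0,0,0]},{"fingers":30,"delta_pos":[0,0,4],"angular":[0,0,0]},{"fingers":30,"delta_pos":[0,0,4.5],"angular":[0,0,0]},{"fingers":30,"delta_pos":[0,0,5],"angular":[0,0,0]}])

```text
clock: 18.3
tool_pos: [0.4866, 0.0874, 0.0117]
orientation: [-179.9, 0.1, -120.0]
force: [-0.2, 0.2, -0.3]
opening: 0.049
gripper_force: 30.0
```

Call:
apply_moves(deltas=[{"fingers":30,"delta_pos":[0,0,0.5],"angular":[0,0,0]},{"fingers":30,"delta_pos":[0,0,1],"angular":[0,0,0]},{"fingers":30,"delta_pos":[0,0,1],"angular":[0,0,0]}])

```text
clock: 18.6
tool_pos: [0.4866, 0.0873, 0.0106]
orientation: [-179.9, 0.1, -120.0]
force: [0.4, -0.2, -0.9]
opening: 0.0488
gripper_force: 30.0
```

Call:
apply_moves(deltas=[{"fingers":30,"delta_pos":[0,0,0.4],"angular":[0,0,0]},{"fingers":30,"delta_pos":[0,0,0.8],"angular":[0,0,0]},{"fingers":30,"delta_pos":[0,0,0.8],"angular":[0,0,0]}])

```text
clock: 18.9
tool_pos: [0.4867, 0.0874, 0.0099]
orientation: [-179.9, 0.1, -120.0]
force: [0.1, -0.9, -1.3]
opening: 0.0492
gripper_force: 30.0
```

Call:
apply_moves(deltas=[{"fingers":30,"delta_pos":[0,0,0.4],"angular":[0,0,0]},{"fingers":30,"delta_pos":[0,0,0.8],"angular":[0,0,0]},{"fingers":30,"delta_pos":[0,0,0.8],"angular":[0,0,0]}])

```text
clock: 19.2
tool_pos: [0.4867, 0.0874, 0.0096]
orientation: [-179.9, 0.1, -120.0]
force: [-3.2, -0.0, 6.8]
opening: 0.0493
gripper_force: 30.0
```

Contact at 6.8 N, as expected for the floor height. Hold briefly, then open slightly and rise.

Call:
apply_moves(deltas=[{"fingers":30,"delta_pos":[0,0,-0.2],"angular":[0,0,0]},{"fingers":30,"delta_pos":[0,0,-0.2],"angular":[0,0,0]},{"fingers":52,"delta_pos":[0,0,-0.2],"angular":[0,0,0]},{"fingers":54,"delta_pos":[0,0,-0.2],"angular":[0,0,0]},{"fingers":56,"delta_pos":[0,0,-0.2],"angular":[0,0,0]},{"fingers":56,"delta_pos":[0,0,-0.2],"angular":[0,0,0]},{"fingers":56,"delta_pos":[0,0,-0.2],"angular":[0,0,0]}])

```text
clock: 19.9
tool_pos: [0.4867, 0.0874, 0.0092]
orientation: [-179.9, 0.1, -120.0]
force: [-0.2, 0.6, 0.5]
opening: 0.0563
gripper_force: 0.0
```

```bash
python3 f.py
```

```text
[-0.22  0.62  0.46] [-0.43  0.5  -0.46] [ 0.13 -0.11 -0.02] [0.4867 0.0874 0.0092] 19.9
```

Call:
apply_moves(deltas=[{"fingers":56,"delta_pos":[0,0,-4],"angular":[0,0,0]},{"fingers":56,"delta_pos":[0,0,-10],"angular":[0,0,0]},{"fingers":57,"delta_pos":[0,0,-20],"angular":[0,0,0]},{"fingers":60,"delta_pos":[0,0,-35],"angular":[0,0,0]},{"fingers":60,"delta_pos":[0,0,-60],"angular":[0,0,0]},{"fingers":60,"delta_pos":[0,0,-100],"angular":[0,0,0]},{"fingers":60,"delta_pos":[0,0,-140],"angular":[0,0,0]},{"fingers":60,"delta_pos":[0,0,-180],"angular":[0,0,0]},{"fingers":60,"delta_pos":[-90,0,-200],"angular":[0,0,0]},{"fingers":60,"delta_pos":[-90,0,-200],"angular":[0,0,0]}])

```text
clock: 20.9
tool_pos: [0.5325, 0.1662, 0.2135]
orientation: [-179.8, 0.4, -120.1]
force: [1.2, 0.3, -0.2]
opening: 0.0598
gripper_force: 0.0
```

```bash
python3 - <<'E'
from h import *
im=ctrl.snapshot('wrist');cv2.imwrite('pics/w5.png',im[:,:,::-1])
E
python3 f.py
```

```text
[7.57 4.63 4.93] [-7.83 -4.28 -4.84] [ 0.92 -1.36 -0.02] [0.5362 0.1708 0.2137] 20.95
```

View pics/w5.png

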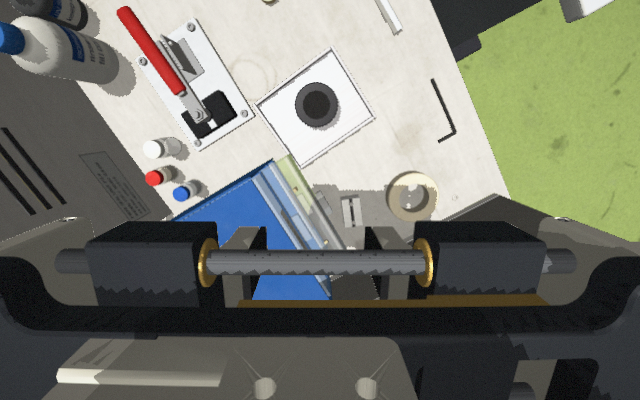

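The view shows the cap standing mouth down in the tray at (318,104), well inside, and the other objects undisturbed. I'll step back from the box and cabinet and let it settle.

Call:
apply_moves(deltas=[{"fingers":60,"delta_pos":[40,0,-20],"angular":[0,0,0]},{"fingers":60,"delta_pos":[70,0,-40],"angular":[0,0,0]},{"fingers":60,"delta_pos":[70,0,-40],"angular":[0,0,0]},{"fingers":60,"delta_pos":[70,0,-40],"angular":[0,0,0]},{"fingers":60,"delta_pos":[70,0,-40],"angular":[0,0,0]},{"fingers":60,"delta_pos":[70,0,-40],"angular":[0,0,0]}])

```text
clock: 21.55
tool_pos: [0.4961, 0.1047, 0.2488]
orientation: [-180.0, 0.1, -120.0]
force: [-0.1, -0.0, 0.7]
opening: 0.0601
gripper_force: 0.0
```

```bash
python3 f.py; python3 -c "
from h import *
print(ctrl.close_job())"
```

```text
[-0.12 -0.02  0.68] [ 0.07  0.09 -0.68] [ 0.07 -0.09 -0.04] [0.4961 0.1047 0.2488] 21.55
the job is handed in; nothing more can be done
None
```

The cap was pressed until it landed, turned about 70°, lifted off and set mouth down in the tray, and the job was handed in at about 21.6 s; no verdict came back, but the last picture shows the cap well inside the tray and the bystanders in view undisturbed.

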